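Load the polarimeter's sample chamber

ROBOT

A 7-joint arm with a two-finger parallel gripper is mounted at the origin on a cart in front of the work surface, level with it; the furniture and walls round the work are solid. World frame = base frame: x ahead of the robot, y to its left, z up, the work surface at z = 0. Lengths are in mm, angles in rad, forces in N, time in s.
With the tool pointing down it reaches from about 400 to 875 mm from the base axis. Payload 4.4 kg.
Tool frame: the origin (TCP) lies on the centre line of the jaws, within the pads' length; the fingertips stand 25 mm ahead of it and the grasp point (between the pads) lies 6 mm ahead of it (ctrl.finger_overhang is the distance from the TCP to the fingertips, in mm); z points along the fingers, y is the line along which they close (so a half turn about z gives the same grasp; the last joint's range is limited). The gripper opens to 85 mm and grips with 20 to 120 N. Pads are 22 mm wide; open, the fingers measure 114 mm over their backs; the gripper's body (76 mm by 85 mm) begins 54 mm behind the grasp point. The pads swing forward as they close: fully open they stand 13 mm farther back than shut.
Start: joints at [1.259, 0.628, 0.038, 1.517, -0.027, 0.996, -0.02], TCP at [158.192, -630.47, 256.313] pointing down, gripper open.
Joint ranges: [-3.06, 3.06], [-0.37, 2.12], [-1.25, 1.32], [0.18, 2.47], [-1.1, 4.24], [0.23, 1.98], [-2.94, 2.94]. Speed limits (rad/s): [2.57, 2.57, 3.14, 3.14, 3.14, 3.14, 3.14].

INTERFACE

Orientations are given as [roll, pitch, yaw] about the fixed x, y, z axes, in that order (R = Rz(yaw) Ry(pitch) Rx(roll)).
In Python, from cell import ctrl gives the robot as it stands. The module is installed in compiled form; this text tells all that it offers.
- The arm moves only by the tool play_rows, never from a script. Its argument "targets" is a list of rows, each a list of 5 numbers: the closure, from 0 (fully open) to 1 (shut), then the shift along the tool's x, y, z in cm, then the turn about the tool's z in degrees. In form: [[gripper, dx, dy, dz, spin], ...]. A call has 1 to 10 rows; each row is the pose to reach, as a shift and turn from the pose commanded when the call began, along the tool's axes at that moment; what a row does not reach only later rows make up. A row lasts 1/10 s, in which the tool goes at most 50 mm and 8.59 degrees, less where a joint would pass 70% of its speed; a pose out of reach is approached as far as the arm can. A call with a gripper value outside its range is refused whole. The fingers move at their own pace and stop on an object; the grip force is fixed at half the most. Time passes only in rows, so rows that repeat a pose let the fingers close. It gives the time, the measured TCP pose, the force, the opening and the grip force at its end, in the units of the state.
- ctrl.read_state(): the state, without advancing time (a new reading comes with each control period).
- ctrl.get_image(name): name is "scene" or "top"; returns (picture, depth): 480x640x3 uint8, red, green, blue; 480x640 float32, mm along the optical axis (not along the pixel's ray), 0 where there is no reading.
- ctrl.calibration(name): a dict with "vfov" (degrees; the focal length in pixels is half the picture's height over the tangent of half this angle, whatever the lens; pixels are square), "cx", "cy" (the principal point, pixels), "k1" (the pictures are not rectified: a ray, as slopes to the right and down, at radius r is drawn at 1 + k1 r^2 times it, then the intrinsics apply), "extrinsics" (4x4, takes a point from camera to world coordinates). Camera axes: x right, y down, z forward; pixel columns grow to the right and rows downward; lengths in mm; the calibration is good to about 2 mm. A picture is of the moment at which its call begins. calibration takes no time and is no camera call.
- ctrl.finish_job(): hands the job in; it is judged then, once.
Trained networks look in the newest picture that a camera, given by its name, has taken for a name from the list of things; names that differ only in an ending like _2 or _b are one class to them, and where a whole thing is asked for, a point or a joint stands for the part that bears it (a point fixed in the world has none). Each returns a list of dicts, best first, with "confidence" (0 to 1); they miss things now and then, are a little off and sometimes report something else, mostly with a low value. They report only what shows in the picture. A call takes as long as a camera call. They do not tell look-alikes from the thing itself.
- ctrl.search_frame(camera, name): "bbox" ([left, top, right, bottom] in pixels, round what is visible of it).
- ctrl.trace(camera, name): "pixels" (480x640 bool, what is visible of it) and "bbox" ([left, top, right, bottom] in pixels, round what is visible of it).
The state is a dict: "clock": time; "qpos": joint angles; "qd": joint speeds; "tau": joint torques, N m; "eef_pos": TCP position; "tool_rot": TCP orientation; "force": force on the tool from outside, world axes, zero at the start; "torque": the same for the moment, N m; "width": finger opening in mm; "gripper_force": force on a finger pad.
Only numpy, scipy, OpenCV 4.12 (cv2) and the standard library are available. Lean on these libraries where they do the work, as an engineer would, in place of code of your own. Each camera call takes 0.05 s, during which the arm holds its last target. There are 200 camera calls.

TASK

Slide the polarimeter's orange thumb latch towards the front so that the blue cover springs open, take the sample tube with the red stopper from the wooden rack and lay it gently in the two V-rests of the chamber with its filling neck pointing straight up, so that the air bubble stays out of the light path. Then press the cover shut until the latch has caught it. Leave the white-stoppered blank tube in the rack and do not push the beaker or the amber bottle about.

Things in the scene. Friction and masses are not known exactly. Their poses are not given: they have to be found in the camera images.
- polarimeter: white bench instrument, 210 (x) by 310 (y) mm, flat deck 95 mm above the bench; fixed. Origin: centre of its underside; +x to its back, +y to its left end (seen from the robot). A black-lined chamber in the deck, 96 (x) by 122 (y) mm, 55 deep, is centred at y = +20 mm under a blue cover. Right of the hinge (y under -80 mm) a grey console rises 35 mm above the deck.
- rest_centre (a point): fixed point in the chamber on the axis of a seated tube (along the instrument's y), 18 mm below the deck. The two bright V-rests (90 degree vees, 6 mm thick) stand 34 mm either side of it in y: the barrel lies in them, its end caps hang outside them with 4 mm of play each way along y. Between the rests 62 (y) by 96 (x) mm is free for fingers, to 37 mm below this point.
- cover (a joint): angle of the blue cover, rad: 0 shut, 1.75 fully open (10 degrees past upright, leaning to the instrument's right). A spring (0.2 to 0.3 N m) swings it open by itself in about 1.5 s and keeps it up. Near shut (0.1 to 0.05) its tongue must push the latch aside, 5 to 9 N near the free (left) edge; then it goes easily, but press on to the stop (0), where the latch snaps over it. Caught: 0 to 0.02.
- hinge_line (a point): fixed point at the middle of the cover's hinge axis, which runs along the instrument's x at the cover's right end, 4 mm above the deck.
- cover_edge (a point): point on the moving cover: middle of its free edge, on the outer (upper) face, 142.5 mm along the cover from the hinge axis and 12 mm outward of it. The cover is 140 mm long, 112 mm wide (x), 15 mm thick with its skirt; shut, its top is 16 mm above the deck.
- latch (a joint): travel of the orange thumb latch, m: 0 is home (holding the cover), growing as it is slid towards the instrument's front (-x), to a stop at 0.012. The cover is let go at about 0.007. A spring of about 2.5 to 4 N returns it.
- latch_pad (a point): top centre of the latch's orange ribbed pad, on the deck left of the cover's free edge; it moves with the latch. The pad is 20 mm (x, the sliding direction) by 22 mm (y), its top 19 mm above the deck, its sides free down to 5 mm above the deck.
- red_tube: sample tube: bright barrel 22 mm in diameter, 110 long over all, a black cap 30 in diameter and 14 long at each end, and a neck with a red stopper. Loose, 150 g. Origin on the axis at mid length, y along the axis, z towards the neck, which is at y = +20 mm, 16 in diameter, ending 26 from the axis. In the rack it leans about 0.45 rad towards the robot. Either end may go left in the chamber.
- white_tube: the blank tube: the same as the red-stoppered one but for a white stopper; it stays in the rack.
- tube_rack: wooden rack fixed to the bench, 180 (x) by 100 (y) mm, with two pairs of V-rests 96 mm apart in x; a tube lies in each along the rack's y, its axis 62 mm above the bench. The vees are 34 mm either side of the middle; nothing between them is over 10 mm high. Origin: centre of its underside.
- glass_beaker: small beaker 59 mm across and 62 mm tall, bystander; origin at the centre of its underside.
- amber_vial: brown glass bottle with a black cap, 39 mm across, 88 mm tall, bystander; origin at the centre of its underside.
Mind the look-alikes: they are no part of the job. Leave any green or purple look-alike of the red_tube alone.

How it is judged:
By the outcome, as a careful person would: the job done as asked, in the order asked, and still so for the second after the job is handed in, with the robot touching nothing.
It also fails if it takes over 67 s, if anything falls off the work surface, if the arm or the gripper's body presses on something with over 40 N, if the wrist force passes 120 N, or if a joint passes its speed limit or range.

## Working session

There is one attempt and no reset: what is moved stays moved. The work goes in short steps, Python scripts to look and compute and a tool call to move; the robot and the scene stay as the last step left them, time stands still between calls to the robot, and variables do not carry over. Pictures are saved under pics/ and viewed, at most 13 in all, crops included, and the job is handed in when it is done.

Besides the shell and the picture viewer there is one more tool, called after "Call:" in YAML: its name, and indented under it one key for each argument. play_rows: Moves the arm, as the interface text tells. Its arguments: {"type":"object","properties":{"targets":{"type":"array"}},"required":["targets"]}

```bash
mkdir -p pics && cat > h.py <<'E'
import numpy as np, cv2
from cell import ctrl
def grab(n,save=None):
    im,d=ctrl.get_image(n)
    if save: cv2.imwrite('pics/'+save,im[:,:,::-1])
    return im,d
def K(n):
    c=ctrl.calibration(n); f=240/np.tan(np.radians(c['vfov'])/2); return c,f
def world(n,uv,z):
    """pixels (N,2), depth along axis (N) -> world"""
    c,f=K(n); uv=np.atleast_2d(uv).astype(float)
    p=(uv-[c['cx'],c['cy']])/f; s=p.copy()
    for _ in range(20): s=p/(1+c['k1']*(s**2).sum(1,keepdims=True))
    z=np.atleast_1d(z)[:,None]
    P=np.c_[s*z,z,np.ones(len(z))]
    return (P@np.array(c['extrinsics']).T)[:,:3]
def cloud(n,d):
    v,u=np.mgrid[0:480,0:640]
    W=world(n,np.c_[u.ravel(),v.ravel()],d.ravel()).reshape(480,640,3); W[d==0]=np.nan
    return W
def proj(n,P):
    c,f=K(n); E=np.linalg.inv(np.array(c['extrinsics'])); q=np.c_[np.atleast_2d(P),np.ones(len(np.atleast_2d(P)))]@E.T
    s=q[:,:2]/q[:,2:3]; s=s*(1+c['k1']*(s**2).sum(1,keepdims=True)); return s*f+[c['cx'],c['cy']]
E
python3 - <<'E'
from h import *
for n in('scene','top'):
    im,d=grab(n,n+'0.png'); np.save(n+'0.npy',d); c=ctrl.calibration(n); print(n,c)
    for t in('polarimeter','red_tube','white_tube','tube_rack','cover','latch','glass_beaker','amber_vial'):
        print(t,[(np.round(r['bbox']).tolist(),round(r['confidence'],2)) for r in ctrl.search_frame(n,t)[:4]])
print(ctrl.read_state())
E
```

```text
scene {'vfov': 46.566017035907926, 'cx': 322.0137664752479, 'cy': 241.013147882562, 'k1': -0.05587178616767699, 'extrinsics': array([[-4.78190460e-01, -6.36087000e-01,  6.05580062e-01,
        -8.03199922e+01],
       [-8.78200775e-01,  3.54056667e-01, -3.21570015e-01,
         4.21557397e+02],
       [-9.86315235e-03, -6.85592593e-01, -7.27918618e-01,
         8.57635221e+02],
       [ 0.00000000e+00,  0.00000000e+00,  0.00000000e+00,
         1.00000000e+00]])}
polarimeter [([279.0, 164.0, 469.0, 325.0], 0.82)]
red_tube [([470.0, 273.0, 509.0, 327.0], 0.8), ([302.0, 168.0, 327.0, 212.0], 0.55)]
white_tube [([204.0, 330.0, 268.0, 367.0], 0.96)]
tube_rack [([195.0, 286.0, 277.0, 394.0], 0.7)]
cover [([318.0, 195.0, 411.0, 265.0], 0.56)]
latch [([319.0, 240.0, 339.0, 261.0], 0.57)]
glass_beaker [([154.0, 236.0, 186.0, 271.0], 0.7)]
amber_vial [([203.0, 329.0, 272.0, 369.0], 0.68)]
top {'vfov': 42.584179169318595, 'cx': 320.44834136614344, 'cy': 233.06810047274337, 'k1': -0.15969408660071546, 'extrinsics': array([[ 4.67350885e-03, -9.91691049e-01,  1.28557465e-01,
         4.19534904e+
[... 752 characters left out ...]
79.0], 0.52)]
{'clock': 0.9, 'qpos': array([ 1.25915204,  0.6283988 ,  0.03849344,  1.51742966, -0.02698616,
        0.9963181 , -0.01999407]), 'qd': array([ 0.00251527, -0.00128687,  0.00089471, -0.00010856,  0.00211079,
       -0.00103111, -0.00158599]), 'tau': array([ 5.66193773e-05, -5.63261068e+01,  1.22595023e+00, -1.93786740e+01,
        1.10165850e-02,  1.46574886e-03,  3.33972370e-07]), 'eef_pos': array([ 158.21654005, -630.44186642,  256.30457272]), 'tool_rot': array([-3.14155630e+00, -2.74577993e-05,  2.45837361e-01]), 'force': array([-0.02654106, -0.49713949, -0.55469888]), 'torque': array([ 0.00695744, -0.02233232,  0.03004053]), 'gripper_force': 0.0, 'width': 84.92887918511025}
```

```bash
python3 - <<'E'
import cv2
a=cv2.imread('pics/top0.png')[90:410,150:520]; cv2.imwrite('pics/topc.png',cv2.resize(a,None,fx=1.85*1.1,fy=1.85*1.0) if 0 else cv2.resize(a,(693,600)))
b=cv2.imread('pics/scene0.png')[140:420,140:520]; cv2.imwrite('pics/scenec.png',cv2.resize(b,(800,589)))
E
```

```text
(no output)
```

View pics/topc.png

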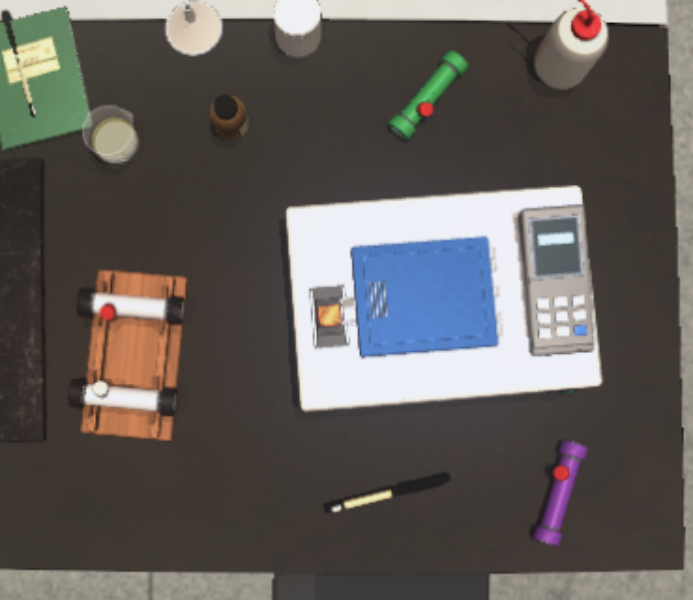

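View pics/scenec.png

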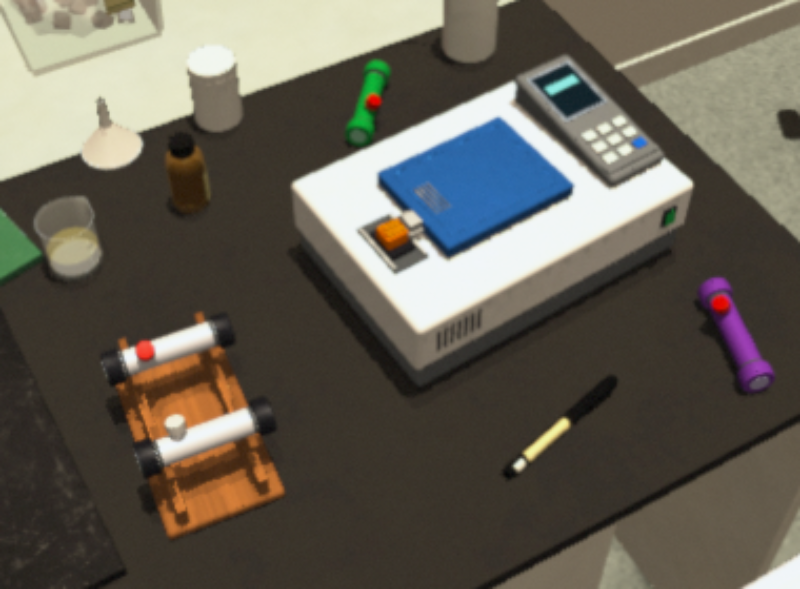

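Candidates by red stopper: rack tube far row (top px ~(219,254), white barrel), green tube (~(377,140)), purple tube (~(450,353)). The white-barrelled one in the rack fits; green/purple are look-alikes; the white-stoppered tube at (215,300) is the blank. Now measuring, with an enlarged confirmation crop.

```bash
cat > meas.py <<'E'
from h import *
def rect(P):  # world xy points -> centre,size,yaw(deg) of side nearest x
    (c,s,a)=cv2.minAreaRect(P.astype(np.float32)); 
    if a>45: a-=90; s=s[::-1]
    return np.round(c,1),np.round(s,1),round(a,2)
if __name__=='__main__':
    for n in('top','scene'):
        im=cv2.imread(f'pics/{n}0.png'); d=np.load(n+'0.npy'); W=cloud(n,d); hsv=cv2.cvtColor(im,cv2.COLOR_BGR2HSV); z=W[...,2]
        H,S,V=cv2.split(hsv); print(n)
        x,y=W[...,0],W[...,1]
        inst=(x>380)&(x<650)&(y>-180)&(y<170)
        m=inst&(z>85)&(z<104); m=cv2.morphologyEx(m.astype(np.uint8),cv2.MORPH_OPEN,np.ones((3,3)))>0
        print('deck',np.nanmedian(z[m]),rect(W[m&True][:,:2]))
        allm=inst&(z>60); allm=cv2.morphologyEx(allm.astype(np.uint8),cv2.MORPH_OPEN,np.ones((3,3)))>0
        print('inst>60',rect(W[allm][:,:2]))
        m=inst&(H>100)&(H<125)&(S>150)&(z>100)&(z<125)&(y>-60); m=cv2.morphologyEx(m.astype(np.uint8),cv2.MORPH_OPEN,np.ones((3,3)))>0
        print('cover',np.nanmedian(z[m]),rect(W[m][:,:2]))
        m=inst&(H>5)&(H<25)&(S>150)&(V>120)&(z>105)&(y>40)
        print('latch',m.sum(),np.nanmedian(W[m],0),rect(W[m][:,:2]))
        m=inst&(z>120); print('console',np.nanmedian(z[m]),rect(W[m][:,:2]))
        rk=(x>200)&(x<460)&(y>150)&(y<380)
        for nm,mm in(('red',((H<6)|(H>174))&(S>180)&(V>120)),('barrel',(S<40)&(V>140)&(z>40))):
            m=rk&mm&(z>40); k,l,st,ce=cv2.connectedComponentsWithStats(m.astype(np.uint8))
            for i in range(1,k):
                if st[i,4]>15: q=W[l==i]; print(nm,st[i].tolist(),'med',np.round(np.nanmedian(q,0),1),'zmax',np.round(np.nanpercentile(q[:,2],95),1),rect(q[:,:2]))
        m=rk&(z>45); k,l,st,ce=cv2.connectedComponentsWithStats(m.astype(np.uint8))
        for i in range(1,k):
            if st[i,4]>80: q=W[l==i]; print('tube',np.round(np.nanmedian(q,0),1),rect(q[:,:2]),np.nanpercentile(q[:,2],95))
        m=rk&(z<14)&(z>5)&(H<20)&(S>90); print('rackbase',np.nanmedian(z[m]),rect(W[m][:,:2]))
    a=cv2.imread('pics/top0.png')[225:330,175:275]; cv2.imwrite('pics/crop.png',cv2.resize(a,(571,600),interpolation=2))
E
python3 meas.py
```

```text
top
deck 95.33514080728492 (array([544.2, -23.8]), array([209.6, 308.2]), 4.63)
inst>60 (array([543.1, -24.3]), array([211.6, 311.4]), 3.75)
cover nan (array([0., 0.]), array([0., 0.]), 0.0)
latch 17 [521.64178767 100.5725676  113.88385134] (array([519.5,  96.8]), array([22.4, 11.2]), 37.25)
console 124.39447118338774 (array([577.5, -67. ]), array([116.1, 202.2]), -1.1)
barrel [195, 294, 40, 15, 411] med [439.9 307.6  71.7] zmax 88.0 (array([440.7, 306.9]), array([22.7, 77.4]), -4.63)
tube [439.2 308.1  71.6] (array([435.8, 307.3]), array([ 46.8, 110.7]), -1.45) 84.90176716378204
rackbase 9.781083262469338 (array([429.8, 310.2]), array([ 64.9, 101.1]), -4.47)
scene
deck 93.7970419764597 (array([539.5, -20.3]), array([210.2, 308.1]), 4.86)
inst>60 (array([537.7, -20.4]), array([214.2, 309. ]), 4.53)
cover 110.27506626459302 (array([537. ,   3.4]), array([112.4, 133. ]), 4.41)
latch 123 [516.32281972  95.83200694 112.14927713] (array([517.6,  93.3]), array([20.3, 27.4]), 8.09)
console 123.15581015947186 (array([ 595.8, -130.1]), array([68.5, 67. ]), 4.56)
barrel [214, 334, 47, 26, 509] med [431.2 310.3  70.6] zmax 74.2 (array([434.4, 311.6]), array([19.9, 78.4]), -3.83)
barrel [219, 338, 8, 5, 32] med [444.8 329.4  86.7] zmax 89.7 (array([443.8, 330. ]), array([10.7, 11.8]), -22.67)
tube [431.1 315.9  70.6] (array([433.1, 310.7]), array([ 50.9, 111.3]), -1.21) 84.51590627889304
rackbase 9.452347256256985 (array([425.3, 313.1]), array([ 64.9, 101.3]), -4.47)
  return np.nanmean(a, axis, out=out, keepdims=keepdims)
```

View pics/crop.png

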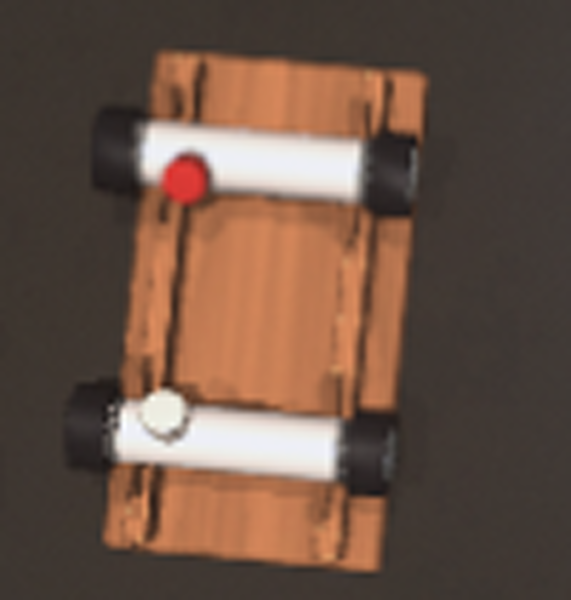

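The crop confirms the target: red stopper at crop (185,180) = top px (207,256), on the far tube of the rack, neck leaning to the robot; the blank is below it at px (204,297). Now the exact numbers.

```bash
python3 - <<'E' 2>/dev/null
from meas import *
for n,cen in(('top',(544.2,-23.8)),('scene',(539.5,-20.3))):
    im=cv2.imread(f'pics/{n}0.png'); d=np.load(n+'0.npy'); W=cloud(n,d); H,S,V=cv2.split(cv2.cvtColor(im,cv2.COLOR_BGR2HSV)); x,y,z=[W[...,i] for i in range(3)]
    print(n)
    c,s=np.cos(np.radians(4.6)),np.sin(np.radians(4.6)); R=np.array([[c,s],[-s,c]])
    L=(W[...,:2]-cen)@R.T; lx,ly=L[...,0],L[...,1]
    m=(abs(lx)<70)&(ly>92)&(ly<145)&(z>108); q=np.c_[L[m],z[m]]; print('pad local',m.sum(),np.nanpercentile(q,[5,50,95],axis=0).round(1).tolist())
    m=(abs(lx)<70)&(ly>-70)&(ly<100)&(z>106)&(z<118); q=np.c_[L[m],z[m]]; print('cover local',m.sum(),np.nanpercentile(q,[2,50,98],axis=0).round(1).tolist())
    m=(abs(lx)<110)&(ly<-60)&(z>118); q=np.c_[L[m],z[m]]; print('console local',np.nanpercentile(q,[1,50,99],axis=0).round(1).tolist())
    rk=(x>460)&(x<600)&(y>200)&(y<400)
    m=rk&(z>45); k,l,st,ce=cv2.connectedComponentsWithStats(m.astype(np.uint8))
    for i in range(1,k):
        if st[i,4]>80: q=W[l==i]; print('tube',st[i].tolist(),rect(q[:,:2]),np.nanpercentile(q[:,2],[50,95,99]).round(1))
    m=rk&(S<40)&(V>140)&(z>50); q=W[m]; print('barrel',m.sum(),rect(q[:,:2]),'top of barrel',q[q[:,2]>np.nanpercentile(q[:,2],70)].mean(0).round(1))
    m=rk&((H<6)|(H>174))&(S>170)&(V>100)&(z>65); q=W[m]; print('red',m.sum(),np.nanmedian(q,0).round(1),rect(q[:,:2]))
    # rack as whole
    rk=(x>330)&(x<620)&(y>200)&(y<400); m=rk&(z>6)&(z<40)&(H<20)&(S>90); m=cv2.morphologyEx(m.astype(np.uint8),cv2.MORPH_OPEN,np.ones((3,3)))>0; print('rack',rect(W[m][:,:2]))
    for b in((300,0),(450,200),(700,-100),(700,200)):
        m=(abs(x-b[0])<15)&(abs(y-b[1])<15); print('bench',b,np.nanmedian(z[m]).round(1))
E
```

```text
top
pad local 204 [[-21.9, 93.8, 109.7], [-12.7, 110.7, 114.6], [-2.8, 126.6, 118.3]]
cover local 4340 [[-53.8, -47.9, 107.7], [-1.8, 21.3, 112.1], [52.4, 89.0, 116.5]]
console local [[-20.7, -147.7, 118.1], [40.2, -114.6, 123.5], [77.9, -82.5, 131.3]]
tube [191, 239, 57, 28, 777] (array([535.5, 300.4]), array([ 48.2, 110.8]), -4.83) [71.6 84.3 88.6]
barrel 344 (array([535. , 301.6]), array([20.1, 77.5]), -4.66) top of barrel [535.1 298.9  75.1]
red 43 [526.5 320.3  85.4] (array([526.8, 320.8]), array([11.6, 13.1]), -2.38)
rack (array([486.8, 305.5]), array([178.7,  98.7]), -4.71)
bench (300, 0) 0.0
bench (450, 200) 0.3
bench (700, -100) -0.1
bench (700, 200) -0.2
scene
pad local 179 [[-21.7, 93.8, 108.6], [-13.8, 112.4, 112.6], [-3.3, 126.5, 115.8]]
cover local 3163 [[-54.4, -45.6, 107.0], [-4.3, 24.9, 110.3], [53.3, 89.1, 113.5]]
console local [[7.3, -145.9, 118.1], [47.3, -112.0, 122.4], [79.0, -81.9, 127.9]]
tube [188, 288, 64, 36, 951] (array([532.4, 304.2]), array([ 50.7, 110.8]), -2.77) [70.2 83.5 87.1]
barrel 373 (array([530.7, 304.9]), array([20.3, 78.4]), -6.1) top of barrel [530.3 297.   73.3]
red 56 [522.9 325.2  85. ] (array([522.9, 325.3]), array([14.4, 11.4]), -5.22)
rack (array([476.6, 308.5]), array([167.5, 100.7]), -5.01)
bench (300, 0) -0.8
bench (450, 200) -0.3
bench (700, -100) nan
bench (700, 200) -1.5
```

```bash
cat >> h.py <<'E'
C=np.array([542.,-22.]); A=np.radians(4.6); ex=np.array([np.cos(A),np.sin(A)]); ey=np.array([-np.sin(A),np.cos(A)])
def inst(lx,ly): return C+lx*ex+ly*ey
def rows(wps,g):
    """wps: [(x,y,z,yaw_deg,nrows)...] world TCP -> rows from the present pose"""
    s=ctrl.read_state(); p=np.array(s['eef_pos']); y=s['tool_rot'][2]; prev=np.r_[p,np.degrees(y)]
    t=np.array([np.cos(y),np.sin(y)]); o=[]
    for w in wps:
        w=np.array(w,float); n=int(w[4])
        for i in range(1,n+1):
            q=prev+(w[:4]-prev)*i/n; d=q[:3]-p
            o.append([g,round((d[:2]@t)/10,2),round((d[0]*t[1]-d[1]*t[0])/10,2),round(-d[2]/10,2),round(np.degrees(y)-q[3],1)])
        prev=w[:4]
    print(o)
E
python3 - <<'E'
from h import *
print(ctrl.finger_overhang, inst(-12.5,114.5))
rows([(480,-430,256,54,5),(580,-230,256,94.6,5)],1)
E
```

```text
25.0 [520.35748718  91.12869503]
[[1, np.float64(7.22), np.float64(-2.32), np.float64(0.01), np.float64(-8.0)], [1, np.float64(14.44), np.float64(-4.64), np.float64(0.01), np.float64(-16.0)], [1, np.float64(21.65), np.float64(-6.97), np.float64(0.02), np.float64(-23.9)], [1, np.float64(28.87), np.float64(-9.29), np.float64(0.02), np.float64(-31.9)], [1, np.float64(36.09), np.float64(-11.61), np.float64(0.03), np.float64(-39.9)], [1, np.float64(39.0), np.float64(-15.0), np.float64(0.03), np.float64(-48.0)], [1, np.float64(41.92), np.float64(-18.4), np.float64(0.03), np.float64(-56.2)], [1, np.float64(44.83), np.float64(-21.79), np.float64(0.03), np.float64(-64.3)], [1, np.float64(47.74), np.float64(-25.18), np.float64(0.03), np.float64(-72.4)], [1, np.float64(50.66), np.float64(-28.58), np.float64(0.03), np.float64(-80.5)]]
```

Call:
play_rows:
  targets:
    - [1, 5, -1.5, 0, -6]
    - [1, 10, -3, 0, -12]
    - [1, 15, -4.5, 0, -19]
    - [1, 20, -6, 0, -26]
    - [1, 25, -8, 0, -33]
    - [1, 29, -9.5, 0, -41]
    - [1, 33, -11, 0, -49]
    - [1, 36.5, -13, 0, -57]
    - [1, 39, -16, 0, -65]
    - [1, 42, -19, 0, -73]

```text
clock: 1.9
eef_pos: [519.7, -343.1, 256.2]
tool_rot: [-3.141, 0.0, 1.525]
force: [0.5, -0.3, 0.1]
width: -0.1
gripper_force: 0.0
```

```bash
python3 - <<'E'
from h import *
s=ctrl.read_state();print(s['eef_pos'],s['tool_rot'],s['clock'],s['width'])
x,y=inst(15,124)
rows([(580,-180,240,94.6,4),(x,y,190,94.6,6)],1)
E
```

```text
[ 519.69334964 -343.06409097  256.20887059] [-3.14112746e+00  4.68225264e-04  1.52487575e+00] 1.9 -0.12049334896614201
[[1, np.float64(4.14), np.float64(1.32), np.float64(0.41), np.float64(-1.8)], [1, np.float64(8.28), np.float64(2.64), np.float64(0.81), np.float64(-3.6)], [1, np.float64(12.42), np.float64(3.96), np.float64(1.22), np.float64(-5.4)], [1, np.float64(16.57), np.float64(5.28), np.float64(1.62), np.float64(-7.2)], [1, np.float64(21.25), np.float64(4.51), np.float64(2.45), np.float64(-7.2)], [1, np.float64(25.93), np.float64(3.74), np.float64(3.29), np.float64(-7.2)], [1, np.float64(30.62), np.float64(2.98), np.float64(4.12), np.float64(-7.2)], [1, np.float64(35.3), np.float64(2.21), np.float64(4.95), np.float64(-7.2)], [1, np.float64(39.98), np.float64(1.45), np.float64(5.79), np.float64(-7.2)], [1, np.float64(44.67), np.float64(0.68), np.float64(6.62), np.float64(-7.2)]]
```

Call:
play_rows:
  targets:
    - [1, 4.1, 1.3, 0.4, -1.8]
    - [1, 8.3, 2.6, 0.8, -3.6]
    - [1, 12.4, 4, 1.2, -5.4]
    - [1, 16.5, 5.2, 1.6, -7.2]
    - [1, 21, 4.6, 2, -7.2]
    - [1, 25.5, 4, 3, -7.2]
    - [1, 30, 3.4, 4, -7.2]
    - [1, 34.5, 2.8, 5, -7.2]
    - [1, 39, 2.2, 6, -7.2]
    - [1, 44.6, 1.4, 6.6, -7.2]

```text
clock: 2.9
eef_pos: [556.3, 94.7, 190.4]
tool_rot: [-3.141, 0.001, 1.644]
force: [0.4, 0.0, 0.0]
width: 0.4
gripper_force: 0.0
```

```bash
python3 - <<'E'
from h import *
s=ctrl.read_state();p=s['eef_pos'];print(p,s['tool_rot'][2],s['clock'])
out=[]
for n,sc in(('scene',3),('top',3)):
    im,d=grab(n,n+'1.png'); np.save(n+'1.npy',d)
    u=proj(n,[p+[0,0,-25],p])
    print(n,u)
    a=cv2.imread(f'pics/{n}1.png'); x0,y0=int(u[0,0])-65,int(u[0,1])-95
    a=cv2.resize(a[y0:y0+190,x0:x0+130],(390,570),interpolation=cv2.INTER_CUBIC)
    for q in u: cv2.drawMarker(a,tuple(int(v) for v in (q-[x0,y0])*3+1),(255,0,255),cv2.MARKER_CROSS,12,1)
    out.append(a)
cv2.imwrite('pics/cal.png',np.hstack(out))
E
```

```text
[556.2842652   94.67281692 190.40295987] 1.6440047399085371 2.9
scene [[316.1147597  215.17349391]
 [315.86467114 204.90603618]]
top [[324.41943858 236.30434677]
 [324.52171463 234.55194533]]
```

View pics/cal.png

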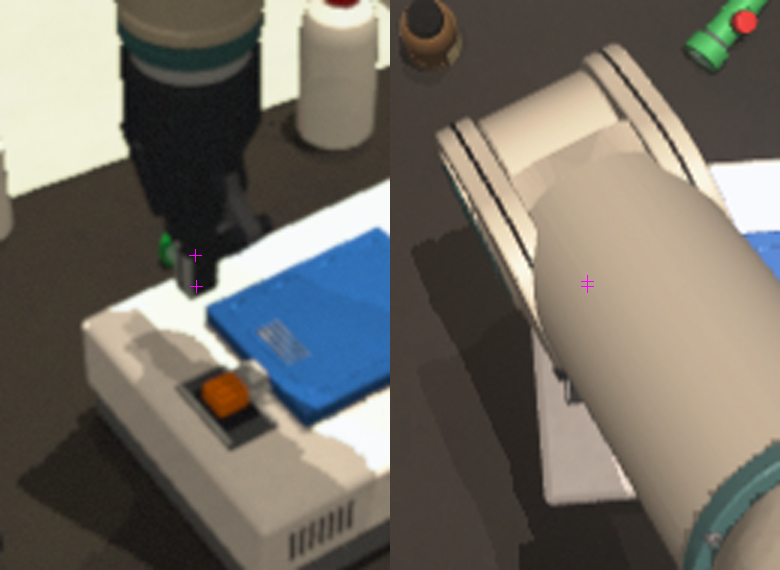

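Call:
play_rows:
  targets:
    - [1, 0.7, 0, 2, 0]
    - [1, 0.7, 0, 4, 0]
    - [1, 0.7, 0, 5.5, 0]
    - [1, 0.7, 0, 6.2, 0]
    - [1, 0.7, -0.4, 6.2, 0]
    - [1, 0.7, -0.8, 6.2, 0]
    - [1, 0.7, -1.2, 6.2, 0]
    - [1, 0.7, -1.2, 6.2, 0]

```text
clock: 3.8
eef_pos: [543.8, 99.9, 129.8]
tool_rot: [3.141, 0.0, 1.646]
force: [0.4, 0.4, 0.9]
width: 0.3
gripper_force: 0.0
```

Call:
play_rows:
  targets:
    - [1, 0, -0.3, 0.1, 0]
    - [1, 0, -0.5, 0.1, 0]
    - [1, 0, -0.7, 0.1, 0]
    - [1, 0, -0.7, 0.1, 0]

```text
clock: 4.2
eef_pos: [538.1, 99.6, 128.8]
tool_rot: [3.139, -0.0, 1.645]
force: [3.0, -0.0, 3.8]
width: -0.2
gripper_force: 2.2
```

Call:
play_rows:
  targets:
    - [1, 0, -0.2, 0, 0]
    - [1, 0, -0.4, 0, 0]
    - [1, 0, -0.6, 0, 0]
    - [1, 0, -0.8, 0, 0]
    - [1, 0, -0.9, 0, 0]
    - [1, 0, -0.9, 0, 0]

```text
clock: 4.8
eef_pos: [531.1, 99.1, 128.8]
tool_rot: [3.135, -0.001, 1.645]
force: [8.2, -1.4, 1.9]
width: 0.2
gripper_force: 4.0
```

```bash
python3 - <<'E'
from h import *
im,d=grab('scene','scene2.png')
print([ (r['bbox'],r['confidence']) for r in ctrl.search_frame('scene','cover')[:3]], ctrl.read_state()['force'])
a=cv2.imread('pics/scene2.png')[130:330,230:480]; cv2.imwrite('pics/s2.png',cv2.resize(a,(750,600),interpolation=2))
E
```

```text
[([348.7, 158.0, 415.3, 229.5], 0.94)] [8.40349996 0.73200594 3.44942636]
```

View pics/s2.png

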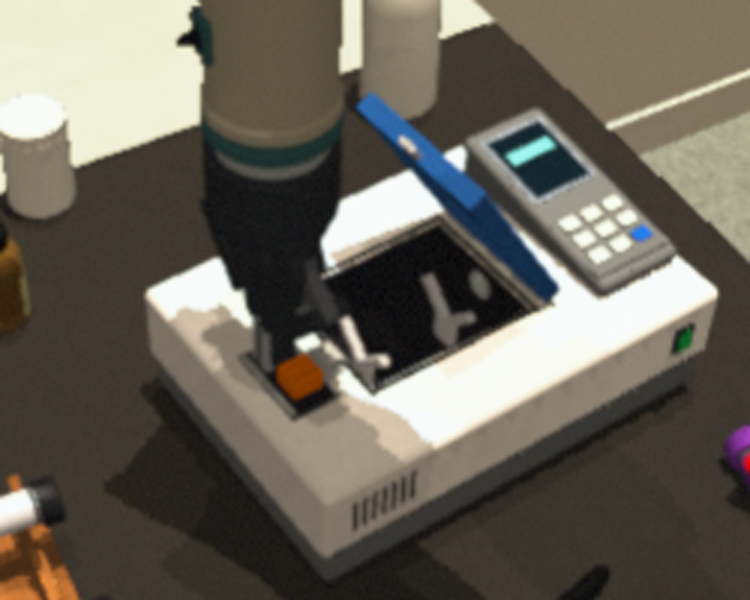

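The picture shows the cover standing open, with both V-rests visible in the chamber (crop (445,310) and (355,350)). Retreating and going to the tube.

```bash
python3 - <<'E'
from h import *
rows([(535,103,129,94.3,1),(535,110,190,94.3,2),(532.6,297.5,190,85.3,5),(532.6,297.5,140,85.3,2)],0)
E
```

```text
[[0, np.float64(0.36), np.float64(0.42), np.float64(-0.02), np.float64(-0.0)], [0, np.float64(0.71), np.float64(0.45), np.float64(-3.07), np.float64(-0.0)], [0, np.float64(1.06), np.float64(0.47), np.float64(-6.12), np.float64(-0.0)], [0, np.float64(4.8), np.float64(0.7), np.float64(-6.12), np.float64(1.8)], [0, np.float64(8.54), np.float64(0.93), np.float64(-6.12), np.float64(3.6)], [0, np.float64(12.28), np.float64(1.17), np.float64(-6.12), np.float64(5.4)], [0, np.float64(16.03), np.float64(1.4), np.float64(-6.12), np.float64(7.2)], [0, np.float64(19.77), np.float64(1.63), np.float64(-6.12), np.float64(9.0)], [0, np.float64(19.77), np.float64(1.63), np.float64(-3.62), np.float64(9.0)], [0, np.float64(19.77), np.float64(1.63), np.float64(-1.12), np.float64(9.0)]]
```

Call:
play_rows:
  targets:
    - [1, 0.3, 0.5, -0.5, 0]
    - [1, 0.7, 0.5, -3, 0]
    - [1, 1.1, 0.5, -6.1, 0]
    - [0, 4.8, 0.7, -6.1, 1.8]
    - [0, 8.5, 0.9, -6.1, 3.6]
    - [0, 12.3, 1.2, -6.1, 5.4]
    - [0, 16, 1.4, -6.1, 7.2]
    - [0, 19.8, 1.6, -6.1, 9]
    - [0, 19.8, 1.6, -5, 9]
    - [0, 19.8, 1.6, -5, 9]

```text
clock: 5.9
eef_pos: [526.3, 297.5, 175.8]
tool_rot: [-3.136, 0.004, 1.492]
force: [-0.7, -0.4, -0.1]
width: 85.2
gripper_force: 0.0
```

```bash
python3 - <<'E'
from h import *
s=ctrl.read_state();p=s['eef_pos']
print(p,np.degrees(s['tool_rot'][2]),s['width'])
im,d=grab('scene','scene3.png'); W=cloud('scene',d)
u=proj('scene',[p,p+[0,0,-19],[532.6,297.5,73]]); print(u)
a=cv2.imread('pics/scene3.png'); x0,y0=150,190
a=cv2.resize(a[y0:y0+190,x0:x0+200],None,fx=3,fy=3,interpolation=2)
for q in u: cv2.drawMarker(a,tuple(int(v) for v in (q-[x0,y0])*3+1),(255,0,255),cv2.MARKER_CROSS,12,1)
cv2.imwrite('pics/s3.png',a)
E
```

```text
[526.30266272 297.45543042 175.77332879] 85.46403118708899 85.24360493201588
[[214.62282837 264.21683055]
 [216.35616745 271.76851227]
 [222.08894509 300.00654149]]
```

View pics/s3.png

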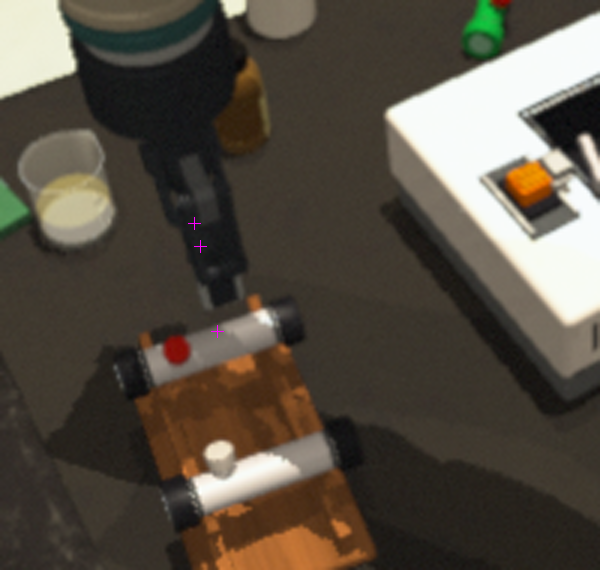

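Call:
play_rows:
  targets:
    - [0, 0.1, 0.6, 3, 0]
    - [0, 0.1, 0.6, 6, 0]
    - [0, 0.1, 0.6, 8.5, 0]
    - [0, 0.1, 0.6, 10, 0]
    - [0, 0.1, 0.6, 10.8, 0]
    - [0, 0.1, 0.6, 10.8, 0]

```text
clock: 6.55
eef_pos: [535.2, 297.0, 69.5]
tool_rot: [-3.14, 0.001, 1.488]
force: [-0.5, -0.9, -0.2]
width: 85.2
gripper_force: 0.0
```

Call:
play_rows:
  targets:
    - [0.4, 0, 0, 0, 0]
    - [0.5, 0, 0, 0, 0]
    - [0.6, 0, 0, 0, 0]
    - [0.7, 0, 0, 0, 0]
    - [0.8, 0, 0, 0, 0]
    - [1, 0, 0, 0, 0]
    - [1, 0, 0, 0, 0]
    - [1, 0, 0, 0, 0]

```text
clock: 7.35
eef_pos: [533.7, 298.4, 70.8]
tool_rot: [-3.139, 0.0, 1.489]
force: [-4.4, 0.6, 7.6]
width: 20.5
gripper_force: 58.3
```

Call:
play_rows:
  targets:
    - [1, 0, 0, -1, 0]
    - [1, 0, 0, -3, 0]
    - [1, 0, 0, -6, 0]
    - [1, 0, 0, -10, 0]
    - [1, 0, 0, -13, 0]
    - [1, 0, 0, -13, 0]

```text
clock: 7.95
eef_pos: [538.2, 299.5, 205.3]
tool_rot: [3.133, -0.006, 1.488]
force: [0.5, 1.4, -0.7]
width: 20.4
gripper_force: 58.8
```

```bash
python3 - <<'E' 2>/dev/null
from h import *
s=ctrl.read_state(); print(s['eef_pos'],np.degrees(s['tool_rot'][2]),s['width'],s['force'])
for n,cen in(('top',(544.2,-23.8)),('scene',(539.5,-20.3))):
    im,d=grab(n,n+'4.png'); W=cloud(n,d); z=W[...,2]
    L=(W[...,:2]-cen)@np.array([ex,ey]).T; lx,ly=L[...,0],L[...,1]
    m=(abs(lx)<47)&(ly>-39)&(ly<79)&(z>55)&(z<92)
    k,l,st,ce=cv2.connectedComponentsWithStats(m.astype(np.uint8))
    for i in range(1,k):
        if st[i,4]>12:
            q=np.c_[L,z][l==i]; print(n,st[i].tolist(),np.percentile(q,[5,50,95],axis=0).round(1).tolist(), im[l==i].mean(0).round())
    # chamber outline: points below deck
    m=(abs(lx)<90)&(ly>-70)&(ly<110)&(z<85); q=L[m]; print('hole',np.percentile(q,[1,99],axis=0).round(1).tolist())
    # tube in hand
    P=s['eef_pos']; m=(abs(W[...,0]-P[0])<45)&(abs(W[...,1]-P[1])<75)&(z>P[2]-35)&(z<P[2]+40)
    hsv=cv2.cvtColor(im,cv2.COLOR_RGB2HSV); r=m&((hsv[...,0]<6)|(hsv[...,0]>174))&(hsv[...,1]>150)
    print('red',r.sum(),(np.median(W[r],0)-P).round(1))
a=cv2.imread('pics/scene4.png')[120:320,150:420]; cv2.imwrite('pics/s4.png',cv2.resize(a,(800,593),interpolation=2))
E
```

```text
[538.18426123 299.52332757 205.27150344] 85.26150187619214 20.370235541281026 [ 0.50643346  1.38043876 -0.7131032 ]
```

```bash
python3 - <<'E'
from h import *
s=ctrl.read_state(); print(s['eef_pos'],np.degrees(s['tool_rot'][2]),s['width'],s['force'])
for n,cen in(('top',(544.2,-23.8)),('scene',(539.5,-20.3))):
    im,d=grab(n,n+'4.png'); W=cloud(n,d); z=W[...,2]
    L=(W[...,:2]-cen)@np.array([ex,ey]).T; lx,ly=L[...,0],L[...,1]; Q=np.dstack([L,z])
    m=(abs(lx)<47)&(ly>-39)&(ly<79)&(z>55)&(z<92)
    k,l,st,ce=cv2.connectedComponentsWithStats(m.astype(np.uint8))
    for i in range(1,k):
        if st[i,4]>12:
            q=Q[l==i]; print(n,st[i].tolist(),np.percentile(q,[5,50,95],axis=0).round(1).tolist(), im[l==i].mean(0).round())
    m=(abs(lx)<90)&(ly>-70)&(ly<110)&(z<85); q=L[m]; print('hole',np.percentile(q,[1,99],axis=0).round(1).tolist())
    P=s['eef_pos']; m=(abs(W[...,0]-P[0])<45)&(abs(W[...,1]-P[1])<75)&(z>P[2]-35)&(z<P[2]+40)
    hsv=cv2.cvtColor(im,cv2.COLOR_RGB2HSV); r=m&((hsv[...,0]<6)|(hsv[...,0]>174))&(hsv[...,1]>150)
    if r.any(): print('red',r.sum(),(np.median(W[r],0)-P).round(1))
a=cv2.imread('pics/scene4.png')[120:320,150:420]; cv2.imwrite('pics/s4.png',cv2.resize(a,(800,593),interpolation=2))
E
```

```text
[536.86634821 298.53546971 202.70447341] 85.26094338649057 20.296341046110317 [ 0.09316771  0.31400375 -2.13835115]
top [343, 223, 60, 7, 152] [[45.9, -30.3, 57.3], [46.4, 23.9, 74.6], [46.9, 73.2, 90.5]] [53. 53. 59.]
top [390, 236, 6, 25, 83] [[-22.4, -17.7, 62.0], [-1.0, -15.0, 73.4], [20.5, -12.5, 83.9]] [224. 213. 208.]
top [356, 238, 5, 27, 87] [[-24.2, 50.2, 61.3], [-1.4, 53.5, 73.5], [21.9, 55.9, 83.5]] [219. 208. 203.]
hole [[-43.3, -42.5], [46.7, 75.5]]
scene [370, 222, 18, 19, 107] [[-21.0, -17.3, 57.7], [5.3, -12.5, 69.4], [21.1, -10.3, 79.9]] [162. 153. 143.]
scene [334, 229, 10, 8, 21] [[45.6, 38.8, 59.1], [46.5, 48.3, 66.5], [46.8, 58.3, 76.7]] [16. 16. 18.]
scene [341, 235, 20, 21, 110] [[-22.6, 49.1, 55.8], [4.8, 53.3, 69.8], [22.2, 55.7, 80.6]] [179. 169. 158.]
hole [[-25.8, -42.9], [50.8, 61.9]]
red 75 [-12.5  26.   11.4]
```

View pics/s4.png

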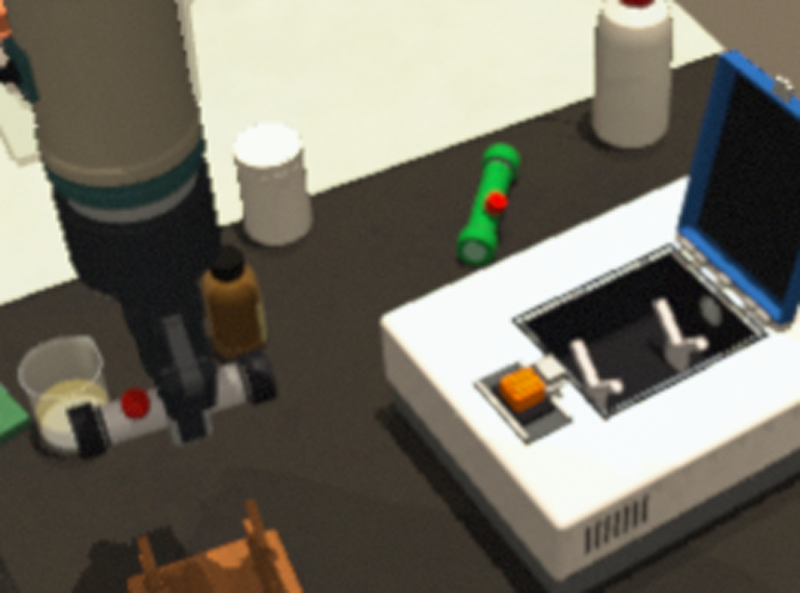

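Rests measured at local y ≈ 53.5 and −15 (centre 19.3, matches +20); the picture shows the tube held level, red stopper leaning to the robot at crop (135,404). Moving over the chamber.

```bash
python3 - <<'E'
from h import *
rows([(540,-7.6,190,94.6,9)],1)
E
```

```text
[[1, np.float64(-3.37), np.float64(0.33), np.float64(0.11), np.float64(-1.0)], [1, np.float64(-6.74), np.float64(0.67), np.float64(0.21), np.float64(-2.1)], [1, np.float64(-10.11), np.float64(1.0), np.float64(0.32), np.float64(-3.1)], [1, np.float64(-13.49), np.float64(1.34), np.float64(0.42), np.float64(-4.1)], [1, np.float64(-16.86), np.float64(1.67), np.float64(0.53), np.float64(-5.2)], [1, np.float64(-20.23), np.float64(2.01), np.float64(0.64), np.float64(-6.2)], [1, np.float64(-23.6), np.float64(2.34), np.float64(0.74), np.float64(-7.3)], [1, np.float64(-26.97), np.float64(2.67), np.float64(0.85), np.float64(-8.3)], [1, np.float64(-30.34), np.float64(3.01), np.float64(0.95), np.float64(-9.3)]]
```

Call:
play_rows:
  targets:
    - [1, -1.5, 0.2, 0.1, -0.5]
    - [1, -5, 0.5, 0.2, -1.5]
    - [1, -9, 0.9, 0.3, -3]
    - [1, -13, 1.3, 0.4, -4]
    - [1, -17, 1.7, 0.5, -5.2]
    - [1, -21, 2.1, 0.6, -6.4]
    - [1, -25, 2.5, 0.7, -7.7]
    - [1, -28.3, 2.8, 0.9, -8.8]
    - [1, -30.3, 3, 1, -9.3]
    - [1, -30.3, 3, 1, -9.3]

```text
clock: 9.1
eef_pos: [538.7, -12.4, 188.3]
tool_rot: [-3.137, 0.003, 1.644]
force: [-0.0, -0.4, -2.4]
width: 20.2
gripper_force: 58.8
```

```bash
python3 - <<'E'
from h import *
s=ctrl.read_state(); print(s['eef_pos'],np.degrees(s['tool_rot'][2]),s['width'],s['force'])
rows([(540,-7.6,120,94.6,1),(540,-7.6,96,94.6,1)],1)
E
```

```text
[538.71150497 -12.44984435 188.3189302 ] 94.18479534022569 20.15791833954682 [-0.02444888 -0.3540895  -2.419702  ]
[[1, np.float64(0.47), np.float64(0.16), np.float64(6.83), np.float64(-0.4)], [1, np.float64(0.47), np.float64(0.16), np.float64(9.23), np.float64(-0.4)]]
```

Call:
play_rows:
  targets:
    - [1, 0, 0, 1, 0]
    - [1, 0, 0, 3, 0]
    - [1, 0, 0, 5, 0]
    - [1, 0, 0, 6.5, 0]
    - [1, 0, 0, 6.5, 0]
    - [1, 0, 0, 6.5, 0]
    - [1, 0, 0, 6.5, 0]

```text
clock: 9.8
eef_pos: [540.8, -5.8, 125.5]
tool_rot: [3.141, -0.0, 1.652]
force: [-0.1, 0.6, -1.3]
width: 20.4
gripper_force: 58.8
```

Call:
play_rows:
  targets:
    - [1, -0.2, -0.1, 1, 0]
    - [1, -0.2, -0.1, 2, 0]
    - [1, -0.2, -0.1, 2.8, 0]
    - [1, -0.2, -0.1, 3.3, 0]
    - [1, -0.2, -0.1, 3.3, 0]
    - [1, -0.2, -0.1, 3.3, 0]

```text
clock: 10.4
eef_pos: [539.6, -8.5, 91.9]
tool_rot: [-3.141, -0.0, 1.651]
force: [0.3, 0.3, -1.4]
width: 20.0
gripper_force: 58.8
```

Call:
play_rows:
  targets:
    - [1, 0.05, 0.05, 0.2, 0]
    - [1, 0.05, 0.05, 0.3, 0]
    - [1, 0.05, 0.05, 0.4, 0]
    - [1, 0.05, 0.05, 0.5, 0]
    - [1, 0.05, 0.05, 0.55, 0]
    - [1, 0.05, 0.05, 0.55, 0]

```text
clock: 11.0
eef_pos: [540.8, -8.0, 86.9]
tool_rot: [3.14, -0.0, 1.651]
force: [1.0, 0.2, -0.1]
width: 20.1
gripper_force: 58.9
```

Call:
play_rows:
  targets:
    - [1, 0, 0, 0.05, 0]
    - [1, 0, 0, 0.1, 0]
    - [1, 0, 0, 0.15, 0]
    - [1, 0, 0, 0.15, 0]

```text
clock: 11.4
eef_pos: [541.5, -7.9, 85.9]
tool_rot: [3.138, 0.0, 1.651]
force: [2.9, 0.1, 6.0]
width: 19.9
gripper_force: 59.7
```

Call:
play_rows:
  targets:
    - [1, 0, 0.1, 0, 0]
    - [1, 0, 0.15, 0, 0]
    - [0.72, 0, 0.15, 0, 0]
    - [0.7, 0, 0.15, 0, 0]
    - [0.6, 0, 0.15, 0, 0]
    - [0.5, 0, 0.15, 0, 0]
    - [0.5, 0, 0.15, 0, 0]

```text
clock: 12.1
eef_pos: [541.3, -8.0, 84.8]
tool_rot: [-3.141, -0.0, 1.651]
force: [1.0, 1.1, 0.2]
width: 43.3
gripper_force: 0.0
```

Call:
play_rows:
  targets:
    - [0.5, 0, 0, -1.5, 0]
    - [0.5, 0, 0, -3, 0]
    - [0.5, 0, 0, -5, 0]
    - [0.5, 5, 0, -8, 0]
    - [0.5, 9, 0, -10, 0]
    - [0.5, 13, 0, -10, 0]
    - [0.5, 17, 0, -10, 0]
    - [0.5, 20, 0, -10, 0]
    - [0.5, 20, 0, -10, 0]
    - [0.5, 20, 0, -10, 0]

```text
clock: 13.1
eef_pos: [525.1, 191.9, 184.9]
tool_rot: [-3.141, 0.0, 1.653]
force: [0.4, -0.7, -0.3]
width: 43.0
gripper_force: 0.0
```

```bash
cat > tube.py <<'E'
from h import *
import sys
s=ctrl.read_state(); print(s['clock'],s['eef_pos'],np.degrees(s['tool_rot'][2]),s['width'],s['force'])
tag=sys.argv[1]
for n,cen in(('top',(544.2,-23.8)),('scene',(539.5,-20.3))):
    im,d=grab(n,n+tag+'.png'); W=cloud(n,d); z=W[...,2]
    L=(W[...,:2]-cen)@np.array([ex,ey]).T; Q=np.dstack([L,z]); ch=(abs(L[...,0])<47)&(L[...,1]>-39)&(L[...,1]<79)
    hsv=cv2.cvtColor(im,cv2.COLOR_RGB2HSV); r=ch&((hsv[...,0]<7)|(hsv[...,0]>172))&(hsv[...,1]>150)&(z>60)
    print(n,'red',r.sum(),np.percentile(Q[r],[5,50,95],axis=0).round(1).tolist() if r.any() else '')
    b=ch&(hsv[...,1]<60)&(hsv[...,2]>90)&(z>65)&(z<95)&(L[...,1]>-10)&(L[...,1]<48)
    if b.any(): print('barrel',b.sum(),np.percentile(Q[b],[5,50,95],axis=0).round(1).tolist())
    t=ch&(z>62); q=Q[t]
    print('all y',np.percentile(q[:,1],[1,99]).round(1))
    u=proj(n,np.r_[inst(0,20),80]+np.r_[np.array(cen)-C,0])[0].astype(int)
    a=cv2.imread(f'pics/{n}{tag}.png')[u[1]-60:u[1]+60,u[0]-50:u[0]+50]; a=cv2.resize(a,(400,480),interpolation=2)
    o=a if n=='top' else np.hstack([o,a])
cv2.imwrite(f'pics/t{tag}.png',o)
E
python3 tube.py 5
```

```text
13.1 [525.14367755 191.861658   184.87184586] 94.6851613284102 43.00747555273843 [ 0.36756565 -0.7188391  -0.28179625]
top red 43 [[-15.9, 34.1, 95.5], [-10.7, 39.4, 100.7], [-4.9, 43.8, 104.1]]
barrel 300 [[-11.3, -7.9, 79.2], [-0.6, 15.1, 86.3], [8.7, 45.1, 91.0]]
all y [-34.9  74.9]
scene red 44 [[-14.7, 33.6, 94.3], [-9.5, 40.6, 98.1], [-4.4, 45.0, 102.6]]
barrel 248 [[-13.8, -7.5, 74.2], [-6.0, 12.9, 83.8], [6.4, 46.0, 90.4]]
all y [-34.9  78. ]
```

View pics/t5.png

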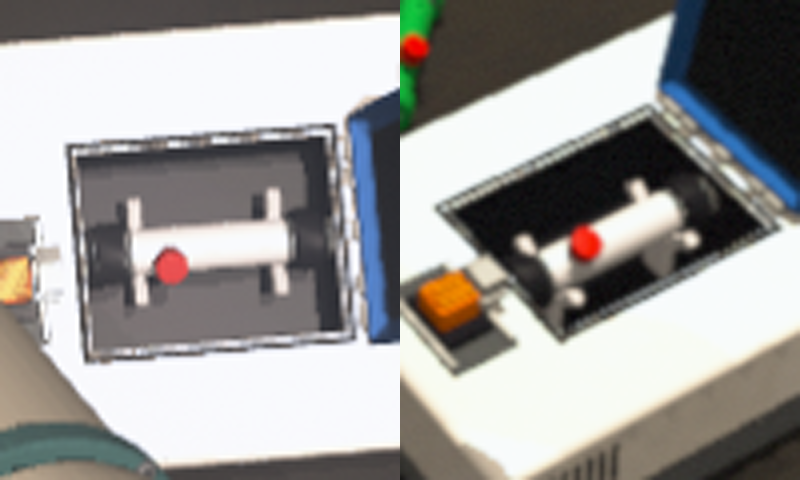

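The tube lies in both rests (stopper at top-crop (171,266), caps outside the rests), neck still leaning to the front. I'll pinch the neck with vertical pads to turn it upright.

Call:
play_rows:
  targets:
    - [0.4, -2, 0, 0, 0]
    - [0.4, -6, 0, 0, 0]
    - [0.4, -10, 0, 0, 0]
    - [0.4, -14, 0, 0, 0]
    - [0.4, -16.5, 0, 1, 0]
    - [0.4, -17.5, 0, 2, 0]
    - [0.4, -17.5, 0, 3, 0]
    - [0.4, -17.5, 0, 3.5, 0]
    - [0.4, -17.5, 0, 3.5, 0]
    - [0.4, -17.5, 0, 3.5, 0]

```text
clock: 14.2
eef_pos: [539.5, 18.9, 150.0]
tool_rot: [3.142, -0.001, 1.653]
force: [-0.9, -0.0, 0.5]
width: 51.3
gripper_force: 0.0
```

Call:
play_rows:
  targets:
    - [0.4, -0.1, 0, 1, 0]
    - [0.4, -0.1, 0, 2, 0]
    - [0.4, -0.1, 0, 3, 0]
    - [0.4, -0.1, 0, 3.7, 0]
    - [0.4, -0.1, 0, 4, 0]
    - [0.4, -0.1, 0, 4, 0]
    - [0.4, -0.1, 0, 4, 0]

```text
clock: 14.9
eef_pos: [539.8, 16.1, 110.1]
tool_rot: [3.141, -0.0, 1.651]
force: [0.1, 0.5, 0.3]
width: 51.1
gripper_force: 0.0
```

Call:
play_rows:
  targets:
    - [0.5, 0, 0, 0, 0]
    - [0.55, 0, 0, 0, 0]
    - [0.6, 0, 0, 0, 0]
    - [0.65, 0, 0, 0, 0]
    - [0.7, 0, 0, 0, 0]
    - [0.74, 0, 0, 0, 0]
    - [0.77, 0, 0, 0, 0]
    - [0.79, 0, 0, 0, 0]
    - [0.8, 0, 0, 0, 0]
    - [0.8, 0, 0, 0, 0]

```text
clock: 15.9
eef_pos: [539.7, 16.1, 110.1]
tool_rot: [3.141, -0.0, 1.651]
force: [-1.6, -0.4, 1.1]
width: 16.8
gripper_force: 0.4
```

Call:
play_rows:
  targets:
    - [0.82, 0, 0, 0, 0]
    - [0.84, 0, 0, 0, 0]
    - [0.84, 0, 0, 0, 0]
    - [0.84, 0, 0, 0, 0]

```text
clock: 16.3
eef_pos: [539.7, 16.1, 110.1]
tool_rot: [3.141, -0.0, 1.651]
force: [-0.1, 0.9, 0.3]
width: 14.2
gripper_force: 29.7
```

Call:
play_rows:
  targets:
    - [0.8, 0, 0, 0, 0]
    - [0.77, 0, 0, 0, 0]
    - [0.7, 0, 0, 0, 0]
    - [0.6, 0, 0, 0, 0]
    - [0.5, 0, 0, 0, 0]
    - [0.5, 0, 0, -1.5, 0]
    - [0.5, 0, 0, -4, 0]
    - [0.5, 0, 0, -7, 0]

```text
clock: 17.1
eef_pos: [538.8, 16.0, 180.0]
tool_rot: [-3.139, -0.0, 1.651]
force: [0.6, -0.2, -0.1]
width: 42.5
gripper_force: 0.0
```

Call:
play_rows:
  targets:
    - [1, 4, 0, -1, 0]
    - [1, 8, 0, -1, 0]
    - [1, 12, 0, -1, 0]
    - [1, 16, 0, -1, 0]
    - [1, 18, 0, -1, 0]
    - [1, 18, 0, -1, 0]

```text
clock: 17.7
eef_pos: [524.3, 200.0, 190.3]
tool_rot: [3.141, -0.003, 1.657]
force: [0.5, -0.2, 0.3]
width: 0.6
gripper_force: 0.0
```

```bash
python3 tube.py 6
```

```text
17.7 [524.31509256 200.0138592  190.27635177] 94.94365301274101 0.5993996323222008 [ 0.50106275 -0.24455439  0.33601727]
top red 0 
barrel 275 [[-11.7, -7.8, 79.4], [-3.0, 13.5, 86.2], [8.1, 44.5, 91.1]]
all y [-36.   75.1]
scene red 46 [[-6.3, 32.0, 96.9], [-0.5, 40.2, 100.9], [6.1, 45.3, 102.7]]
barrel 286 [[-10.8, -7.8, 74.3], [-5.7, 17.1, 83.5], [6.1, 45.3, 89.2]]
all y [-35.2  75.2]
```

View pics/t6.png

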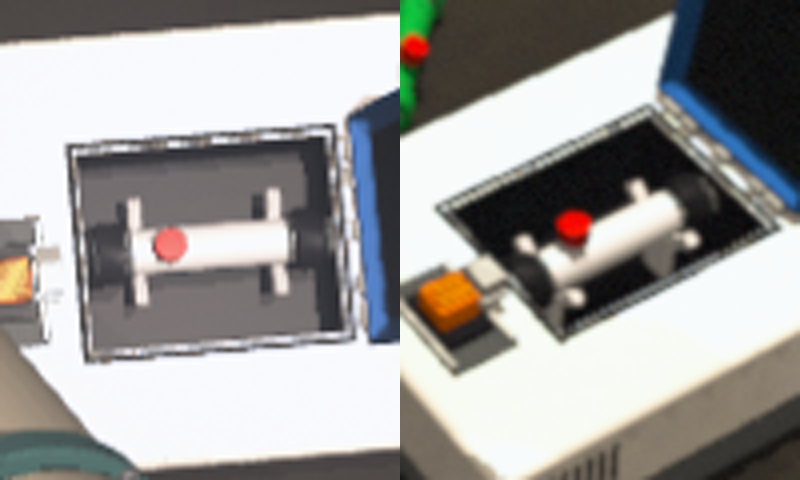

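The neck now stands straight up (stopper centred over the barrel axis, local x ≈ 0, top px-crop (171,244); height about 102 = seated axis 77 + 26). Next, go round the cover and shut it.

```bash
python3 - <<'E'
from h import *
def T(ly,tip): return (*inst(0,ly),tip+25,94.6)
s=ctrl.read_state(); p=s['eef_pos']
rows([(p[0],p[1],290,94.6,3),(*T(-113,268),7)],1)
print('push, relative to the start (0,-113,tip 210): dx,dz cm')
for th,r in((1.5,112),(1.4,114),(1.2,118),(1.0,121),(.8,124),(.6,127),(.4,130),(.25,131),(.15,132),(.1,132),(0,132)):
    y=-52.5+r*np.cos(th)-12*np.sin(th)-11; z=99+r*np.sin(th)+12*np.cos(th); print(th,round((y+113)/10,1),round((210-z)/10,1),round(z+25,1))
E
```

```text
[[1, np.float64(0.0), np.float64(0.0), np.float64(-3.34), np.float64(0.0)], [1, np.float64(0.0), np.float64(0.0), np.float64(-6.67), np.float64(0.0)], [1, np.float64(0.0), np.float64(0.0), np.float64(-10.01), np.float64(0.0)], [1, np.float64(-4.72), np.float64(-0.01), np.float64(-10.05), np.float64(0.0)], [1, np.float64(-9.45), np.float64(-0.02), np.float64(-10.1), np.float64(0.0)], [1, np.float64(-14.17), np.float64(-0.03), np.float64(-10.14), np.float64(0.0)], [1, np.float64(-18.89), np.float64(-0.04), np.float64(-10.18), np.float64(0.0)], [1, np.float64(-23.61), np.float64(-0.04), np.float64(-10.22), np.float64(0.0)], [1, np.float64(-28.34), np.float64(-0.05), np.float64(-10.27), np.float64(0.0)], [1, np.float64(-33.06), np.float64(-0.06), np.float64(-10.31), np.float64(0.0)]]
push, relative to the start (0,-113,tip 210): dx,dz cm
1.5 4.5 -0.2 236.6
1.4 5.7 -0.3 238.4
1.2 8.1 -0.3 238.3
1.0 10.5 0.3 232.3
0.8 12.7 1.4 221.3
0.6 14.8 2.9 205.6
0.4 16.5 4.9 185.7
0.25 17.3 6.7 168.0
0.15 17.8 7.9 155.6
0.1 18.0 8.6 149.1
0 18.2 9.9 136.0
```

Call:
play_rows:
  targets:
    - [1, 0, 0, -3.5, 0]
    - [1, 0, 0, -7, 0]
    - [1, 0, 0, -11, 0]
    - [1, -4.5, 0, -11, 0]
    - [1, -9, 0, -11, 0]
    - [1, -13.5, 0, -11, 0]
    - [1, -18, 0, -11, 0]
    - [1, -22.5, 0, -11, 0]
    - [1, -27, 0, -11, 0]
    - [1, -31, 0, -11, 0]

```text
clock: 18.8
eef_pos: [548.7, -118.7, 300.0]
tool_rot: [-3.141, 0.002, 1.646]
force: [1.2, -1.4, 0.3]
width: -0.2
gripper_force: 0.0
```

Call:
play_rows:
  targets:
    - [1, -2.5, 0, 0, 0]
    - [1, -2.5, 0, 0, 0]
    - [1, -2.5, 0, 0, 0]
    - [1, -2.5, 0, 0, 0]

```text
clock: 19.2
eef_pos: [551.5, -138.0, 300.0]
tool_rot: [-3.141, -0.001, 1.651]
force: [0.4, 0.1, 0.2]
width: -0.0
gripper_force: 0.0
```

```bash
python3 - <<'E'
from h import *
print(ctrl.read_state()['eef_pos'])
rows([(*inst(0,-114),235,94.6,1)],1)
im,d=grab('scene','s7.png'); W=cloud('scene',d); L=(W[...,:2]-[539.5,-20.3])@np.array([ex,ey]).T
H,S,V=cv2.split(cv2.cvtColor(im,cv2.COLOR_RGB2HSV)); m=(H>100)&(H<125)&(S>140)&(W[...,2]>100)&(abs(L[...,0])<70)&(L[...,1]<-40)&(L[...,1]>-130)
q=np.dstack([L,W[...,2]])[m]; print(m.sum(),np.percentile(q,[2,50,98],axis=0).round(1).tolist())
E
```

```text
[ 551.51978859 -138.03929102  300.01132371]
[[1, np.float64(0.24), np.float64(-0.02), np.float64(6.5), np.float64(-0.0)]]
1145 [[-55.2, -85.3, 102.0], [-1.0, -69.6, 173.1], [55.6, -53.8, 238.9]]
```

Call:
play_rows:
  targets:
    - [1, 0, 0, 2, 0]
    - [1, 0, 0, 4.5, 0]
    - [1, 0, 0, 6.5, 0]
    - [1, 0, 0, 6.5, 0]
    - [1, 2, 0, 6.5, 0]
    - [1, 3.5, 0, 6.4, 0]
    - [1, 5, 0, 6.3, 0]
    - [1, 6.1, 0, 6.2, 0]
    - [1, 7.3, 0, 6.2, 0]
    - [1, 8.4, 0, 6.2, 0]

```text
clock: 20.25
eef_pos: [545.3, -54.0, 238.2]
tool_rot: [3.141, 0.0, 1.651]
force: [0.1, -2.3, -1.3]
width: -0.1
gripper_force: 1.1
```

Call:
play_rows:
  targets:
    - [1, 1.2, 0, 0.2, 0]
    - [1, 2.4, 0, 0.6, 0]
    - [1, 3.5, 0, 1.1, 0]
    - [1, 4.6, 0, 1.7, 0]
    - [1, 5.7, 0, 2.5, 0]
    - [1, 6.7, 0, 3.2, 0]
    - [1, 7.6, 0, 4.2, 0]
    - [1, 8.4, 0, 5.2, 0]
    - [1, 8.8, 0, 6, 0]
    - [1, 9.1, 0, 6.8, 0]

```text
clock: 21.25
eef_pos: [537.9, 37.4, 169.3]
tool_rot: [-3.141, -0.001, 1.651]
force: [-0.1, 1.0, 1.6]
width: -0.2
gripper_force: 1.1
```

```bash
python3 - <<'E'
from h import *
s=ctrl.read_state(); p=s['eef_pos']; L=np.array([ex,ey])@(p[:2]-C); print(L,p[2],s['force'],s['clock'])
im,d=grab('scene','s8.png')
a=cv2.imread('pics/s8.png')[130:330,250:500]; cv2.imwrite('pics/s8c.png',cv2.resize(a,(750,600),interpolation=2))
E
```

```text
[ 0.63075576 59.50428018] 169.32833761820768 [-0.12809316  1.02687849  1.5602881 ] 21.25
```

View pics/s8c.png

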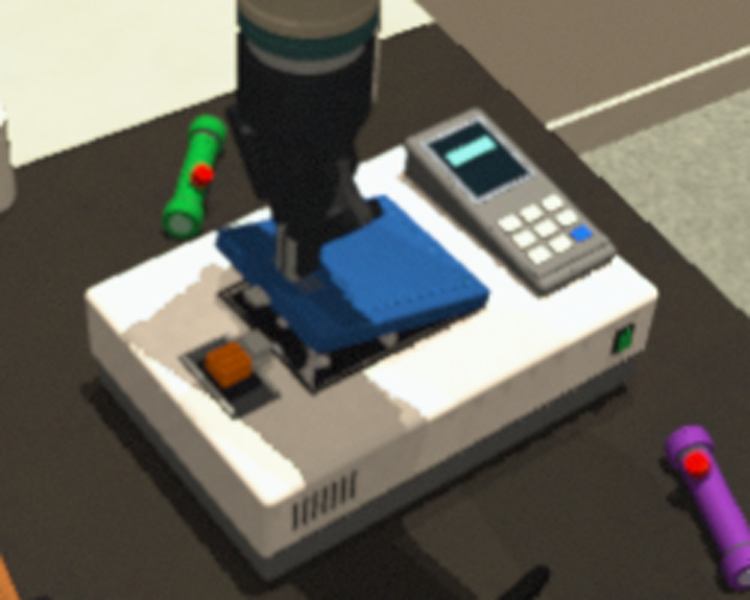

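The picture shows the finger on top of the cover near its free edge, cover about 15° from shut. Continue pressing.

Call:
play_rows:
  targets:
    - [1, 0.4, 0, 0.6, 0]
    - [1, 0.7, 0, 1.1, 0]
    - [1, 0.9, 0, 1.6, 0]
    - [1, 1, 0, 2, 0]
    - [1, 1, 0, 2.3, 0]
    - [1, 1, 0, 2.6, 0]
    - [1, 1, 0, 2.8, 0]
    - [1, 1, 0, 3, 0]
    - [1, 1, 0, 3.2, 0]
    - [1, 1, 0, 3.3, 0]

```text
clock: 22.3
eef_pos: [537.4, 46.4, 136.9]
tool_rot: [3.141, -0.001, 1.651]
force: [-0.5, 0.9, 2.4]
width: -0.1
gripper_force: 0.9
```

Call:
play_rows:
  targets:
    - [1, 0, 0, 0.1, 0]
    - [1, 0, 0, 0.2, 0]
    - [1, 0, 0, 0.3, 0]
    - [1, 0, 0, 0.4, 0]
    - [1, 0, 0, 0.4, 0]

```text
clock: 22.8
eef_pos: [537.5, 46.3, 134.7]
tool_rot: [3.14, 0.0, 1.651]
force: [-4.8, 0.9, 17.9]
width: 0.3
gripper_force: 9.0
```

Call:
play_rows:
  targets:
    - [1, 0, 0, 0.1, 0]
    - [1, 0, 0, 0.1, 0]
    - [1, 0, 0, 0.1, 0]

```text
clock: 23.1
eef_pos: [537.5, 46.4, 134.4]
tool_rot: [3.14, 0.0, 1.651]
force: [-5.3, 1.5, 22.9]
width: 0.2
gripper_force: 11.4
```

Call:
play_rows:
  targets:
    - [1, 0, 0, -0.5, 0]
    - [1, 0, 0, -1.5, 0]
    - [1, 0, 0, -4, 0]
    - [1, 0, 0, -8, 0]
    - [1, 4, 0, -12, 0]
    - [1, 9, 0, -14, 0]
    - [1, 14, 0, -14, 0]
    - [1, 18, 0, -14, 0]
    - [1, 18, 0, -14, 0]
    - [1, 18, 0, -14, 0]

```text
clock: 24.1
eef_pos: [522.1, 226.3, 271.8]
tool_rot: [-3.141, 0.001, 1.654]
force: [-0.7, -0.7, -0.5]
width: 0.4
gripper_force: 0.0
```

```bash
python3 - <<'E'
from h import *
s=ctrl.read_state(); print(s['eef_pos'],s['force'],s['clock'])
im,d=grab('scene','s9.png'); W=cloud('scene',d); L=(W[...,:2]-[539.5,-20.3])@np.array([ex,ey]).T; z=W[...,2]
H,S,V=cv2.split(cv2.cvtColor(im,cv2.COLOR_RGB2HSV)); 
for a,b in((-40,-10),(-10,30),(30,60),(60,86)):
    m=(H>100)&(H<125)&(S>130)&(abs(L[...,0])<50)&(L[...,1]<b)&(L[...,1]>a); print(a,b,m.sum(),np.median(z[m]).round(1))
m=(abs(L[...,0])<70)&(L[...,1]>97)&(L[...,1]<145)&(z>108); print('pad',m.sum(),np.percentile(L[m],[5,50,95],axis=0).round(1).tolist())
a=cv2.imread('pics/s9.png')[130:410,130:480]; cv2.imwrite('pics/s9c.png',cv2.resize(a,(750,600),interpolation=2))
E
```

```text
[522.08108052 226.34368475 271.80772387] [-0.68228298 -0.68135343 -0.54129215] 24.1
-40 -10 548 110.2
-10 30 778 110.5
30 60 588 110.6
60 86 450 110.8
pad 150 [[-22.0, 99.1], [-13.2, 114.5], [-3.6, 127.2]]
```

View pics/s9c.png

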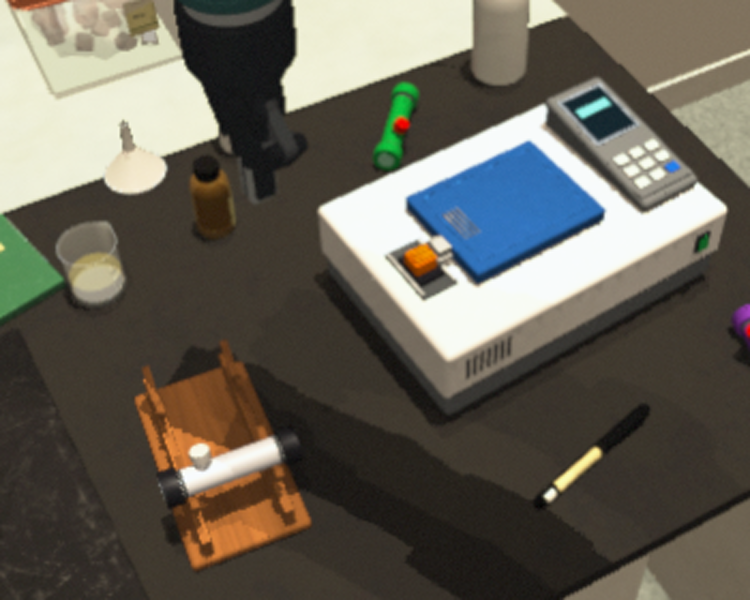

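The cover is flat all along (110–111 mm) and the latch pad is back home. The blank tube, beaker and bottle are untouched, and the arm is clear.

```bash
python3 -c "
from cell import ctrl
print(ctrl.finish_job())"
```

```text
the job is handed in; nothing more can be done
None
```

Job handed in at about 24 s on the clock: the red-stoppered tube lies in the V-rests with its neck up, the cover is shut flat with the latch back home, and the blank tube, beaker and bottle look untouched; no verdict was returned.

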